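# Comb loose kiln rods into a grooved setter tray

### The arm

A 6-joint arm with a two-finger parallel gripper is mounted at the origin on the work surface. World frame = base frame: x ahead of the robot, y to its left, z up, the work surface at z = 0. Lengths are in mm, angles in rad, forces in N, time in s.
With the tool pointing down it reaches from about 250 to 800 mm from the base axis. Payload 8.5 kg.
Tool frame: the origin (TCP) lies midway between the tips of the shut fingers; the grasp point (between the pads) lies 19 mm behind it (ctrl.pinch_z is the distance from the TCP to the grasp point, in mm); z points along the fingers, y is the line along which they close (so a half turn about z gives the same grasp; the last joint's range is limited). The gripper opens to 85 mm and grips with 20 to 120 N. Pads are 22 mm wide; open, the fingers measure 114 mm over their backs; the gripper's body (76 mm by 85 mm) begins 54 mm behind the grasp point. The pads swing forward as they close: fully open they stand 13 mm farther back than shut.
Start: joints at [-1.327, 0.238, -0.013, 1.319, 0, 1.571], TCP at [126.718, -509.432, 231.276] pointing down, gripper open.
Joint ranges: [-2.66, 2.66], [-1.03, 1.9], [-1.14, 1.46], [-1.82, 2.27], [-1.45, 1.34], [-3.14, 3.14]. Speed limits (rad/s): [2.22, 2.22, 2.79, 3.14, 3.14, 3.14].

### API

Orientations are given as [roll, pitch, yaw] about the fixed x, y, z axes, in that order (R = Rz(yaw) Ry(pitch) Rx(roll)).
In Python, from rig import monitor, optics, ctrl gives the robot as it stands.
- The arm moves only by the shell command python3 -m crank 'ROWS' [FORCE]. ROWS is text: rows parted by semicolons, each of 7 numbers parted by spaces: the gripper command: -1 is shut, 1 is fully open, values between are in proportion, then the shift along the tool's x, y, z scaled (see below), then the turn, a rotation vector about the tool's x, y, z scaled (see below). A call has 1 to 20 rows; each row is the pose to reach, as a shift and turn from the pose commanded when the call began, along the tool's axes at that moment, turning the shorter way round; what a row does not reach only later rows make up. The controller multiplies each number of a shift by 150 mm and each number of a turn by pi rad. A row lasts 1/10 s, in which the tool goes at most 50 mm and 8.59 degrees, less where a joint would pass 70% of its speed; a pose out of reach is approached as far as the arm can. A call with a number of a shift or a turn outside -1 to 1 is refused whole. A call with a gripper value outside its range is refused whole. The fingers move at their own pace and stop on an object; FORCE is the grip in N (left out, the last holds). Time passes only in rows, so rows that repeat a pose let the fingers close. It gives the time, the measured TCP pose, the force, the opening and the grip force at its end, in the units of the state.
- monitor.state(): the state, without advancing time (a new reading comes with each control period).
- optics.read_camera(name): name is "scene" or "top" or "wrist"; returns the picture (384x512x3 uint8, red, green, blue); there is no depth.
- optics.camera_params(name): a dict with "K" (3x3 intrinsics, pixels), "rvec" (rotation vector, rad) and "tvec" (3), from world to camera coordinates, as OpenCV has them; the wrist camera has in their place "hand_eye" (4x4, takes a point from camera to tool coordinates, whose origin is the TCP and whose axes are the flange's). Camera axes: x right, y down, z forward; pixel columns grow to the right and rows downward; lengths in mm; the calibration is good to about 2 mm. A picture is of the moment at which its call begins: read the wrist's pose just before it. camera_params takes no time and is no camera call.
- ctrl.sign_off(): hands the job in; it is judged then, once.
The state is a dict: "time_s": time; "joint_pos": joint angles; "qd": joint speeds; "joint_torque": joint torques, N m; "eef_pos": TCP position; "orientation": TCP orientation; "ft_force": force on the tool from outside, world axes, zero at the start; "moment": the same for the moment, N m; "grip_width": opening from 0.0 (shut) to 1.0 (fully open); "gripper_force": force on a finger pad.
Only numpy, scipy, OpenCV 4.12 (cv2) and the standard library are available. Lean on these libraries where they do the work, as an engineer would, in place of code of your own. Each camera call takes 0.05 s, during which the arm holds its last target. There are 200 camera calls.

### The job

The four ceramic kiln rods lie askew on top of the grooved wooden tray. Take the wooden rake and comb it through the tray, across the grooves, until every rod has dropped fully into a groove, without touching the rods with the gripper; then stand the rake back upright on its tile, along it, and let go. Leave the crock, the bowl and the jar where they are.

Things in the scene. Friction and masses are not known exactly. Their poses are not given: they have to be found in the camera images.
- tray: Wooden setter tray, fixed, 126 mm (x) by 276 mm (y); walls 6 mm thick, rims 34 mm above the table. Origin: centre of its underside, z up. Inside are 11 straight grooves along the tray's x, side by side along its y: pitch 24 mm, the middle one at y = 0, each 15 mm wide and 12.5 mm deep, parted by flat ridges 9 mm wide, floors 10 mm above the origin. A rod in a groove has its centre at 16 mm.
- tray_ridges (a point): Point over the middle of the tray's middle groove, level with the ridge tops (22.5 mm above the table); axes as the tray's. A rod down in a groove lies 0.5 mm below this level. The end walls' inner faces are 132 mm from this point along y; a 4.5 mm ledge at ridge height parts each from the outermost groove.
- rod0_mid (a point): Centre of a loose white ceramic rod with rounded ends, 12 mm in diameter, 90 mm long, about 25 g; x runs along it. It starts on top of the ridges (centre 28.5 mm above the table), 25 to 37 degrees out of line with the grooves, at least 30 mm from the tray's end walls. Pushed by the rake, it turns flat against it and drops into an empty groove.
- rod1_mid (a point): Centre of a loose white ceramic rod with rounded ends, 12 mm in diameter, 90 mm long, about 25 g; x runs along it. It starts on top of the ridges (centre 28.5 mm above the table), 25 to 37 degrees out of line with the grooves, at least 30 mm from the tray's end walls. Pushed by the rake, it turns flat against it and drops into an empty groove.
- rod2_mid (a point): Centre of a loose white ceramic rod with rounded ends, 12 mm in diameter, 90 mm long, about 25 g; x runs along it. It starts on top of the ridges (centre 28.5 mm above the table), 25 to 37 degrees out of line with the grooves, at least 30 mm from the tray's end walls. Pushed by the rake, it turns flat against it and drops into an empty groove.
- rod3_mid (a point): Centre of a loose white ceramic rod with rounded ends, 12 mm in diameter, 90 mm long, about 25 g; x runs along it. It starts on top of the ridges (centre 28.5 mm above the table), 25 to 37 degrees out of line with the grooves, at least 30 mm from the tray's end walls. Pushed by the rake, it turns flat against it and drops into an empty groove.
- rake_foot (a point): Centre of the rake's underside, level with its tines' flat ends; axes as rake_grip. Five tines, 20 mm (x) by 12 mm (y), 8 mm gaps, 92 mm over all, 22 mm long, hang from a beam 20 by 92 mm that reaches from 22 to 36 mm above this point.
- rake_grip (a point): Centre of the handle of the loose wooden rake (0.13 kg), which starts standing on its tines on its tile; 61 mm above the tines' ends. z points up the handle, y along the rake's width, x is its thin direction. The handle is an upright block 20 mm (x) by 56 mm (y) by 50 mm high (36 to 86 mm above the tines' ends), to be gripped across its 20 mm from above.
- tile: Flat terracotta tile, fixed to the table, 70 mm (x) by 150 mm (y) by 12 mm thick, the rake's resting place: the rake stands in its middle with its width along the tile's y. Origin: centre of the underside, z up. It lies on the left or right of the tray.
- crock_mid (a point): Middle (43 mm up) of a loose open white crock of 92 mm diameter, 85 mm high, with tool handles standing in it up to 140 mm; on the other side of the tray from the tile. Leave alone.
- bowl_mid (a point): Middle (27 mm up) of a loose terracotta bowl, 110 mm across, 55 mm high, beyond the tray. Leave alone.
- jar_mid (a point): Middle (50 mm up) of a loose amber jar, 64 mm in diameter, 100 mm high, beyond the tray. Leave alone.
There are look-alikes about, which are no part of the job. Leave any red or yellow look-alike of the part that bears rod0_mid alone. What is shaped like the part that bears rod3_mid but turquoise is not meant.

How it is judged (in metres and radians):
On the way, in this order (a step that is already met when the one before it is completed fails the run):
1. the rake is down in the tray, its tines within 12 mm of the ridge tops (x of rake_grip in the frame of tray between -0.03 and 0.03 m and y of rake_grip in the frame of tray between -0.135 and 0.135 m and z of rake_grip in the frame of tray below 0.0955 m), for 0.2 s.
2. all four rods lie down in grooves (z of rod0_mid in the frame of tray between 0.012 and 0.02 m and x of rod0_mid in the frame of tray between -0.03 and 0.03 m and y of rod0_mid in the frame of tray between -0.128 and 0.128 m and angle between the x axis of each of rod0_mid, rod1_mid, rod2_mid, rod3_mid and the x axis of tray, either way round below 0.12 rad and z of rod1_mid in the frame of tray between 0.012 and 0.02 m and x of rod1_mid in the frame of tray between -0.03 and 0.03 m and y of rod1_mid in the frame of tray between -0.128 and 0.128 m and z of rod2_mid in the frame of tray between 0.012 and 0.02 m and x of rod2_mid in the frame of tray between -0.03 and 0.03 m and y of rod2_mid in the frame of tray between -0.128 and 0.128 m and z of rod3_mid in the frame of tray between 0.012 and 0.02 m and x of rod3_mid in the frame of tray between -0.03 and 0.03 m and y of rod3_mid in the frame of tray between -0.128 and 0.128 m), for 0.2 s.
3. the rake stands upright on its tile again (x of rake_grip in the frame of tile between -0.028 and 0.028 m and y of rake_grip in the frame of tile between -0.035 and 0.035 m and z of rake_grip in the frame of tile between 0.067 and 0.079 m and angle between rake_grip's own z axis and vertical below 0.1 rad and angle between the y axis of rake_grip and the y axis of tile, either way round below 0.35 rad), for 0.2 s.
At the end, for the whole second after the job is handed in: Each rod lies in a groove (centre within 4 mm of its seated height, in line within 0.12 rad); the rake, let go, stands upright (within 0.1 rad) on its tile, within 28 mm across and 35 mm along of the tile's centre and in line with it within 0.35 rad (all of step 2 and all of step 3); the robot touches nothing.
It fails at once if the gripper or arm touches a rod (contact force between any of the fingers, the arm and rod0 above 0.3 N or contact force between any of the fingers, the arm and rod1 above 0.3 N or contact force between any of the fingers, the arm and rod2 above 0.3 N or contact force between any of the fingers, the arm and rod3 above 0.3 N).
It fails at once if the crock, bowl or jar is moved by more than 30 mm (distance of any of crock_mid, bowl_mid, jar_mid from where it was at the start of the episode above 0.03 m).
It also fails if it takes over 64 s, if anything falls off the work surface, if the arm or the gripper's body presses on something with over 40 N, if the wrist force passes 120 N, or if a joint passes its speed limit or range.

## Working session

There is one attempt and no reset: what is moved stays moved. The work goes in short steps, Python scripts to look and compute and a shell command to move; the robot and the scene stay as the last step left them, time stands still between calls to the robot, and variables do not carry over. Pictures are saved under pics/ and viewed, at most 10 in all, crops included, and the job is handed in when it is done.

```bash
mkdir -p pics; python3 - <<'E'
from rig import monitor, optics, ctrl
import cv2
for n in ("top","scene"):
    cv2.imwrite(f"pics/{n}0.png",cv2.resize(optics.read_camera(n)[:,:,::-1],(800,600)))
    print(n,optics.camera_params(n))
s=monitor.state();print(s,ctrl.pinch_z)
print(optics.camera_params("wrist"))
E
```

```text
top {'K': array([[408.16725738,   0.        , 260.17753614],
       [  0.        , 408.16725738, 196.87151353],
       [  0.        ,   0.        ,   1.        ]]), 'rvec': array([ 2.13657494, -2.11856687,  0.20307741]), 'tvec': array([ 12.89620707, 616.17623005, 825.68707037])}
scene {'K': array([[371.02189878,   0.        , 261.60987248],
       [  0.        , 371.02189878, 191.50085551],
       [  0.        ,   0.        ,   1.        ]]), 'rvec': array([ 2.20576569,  1.31331531, -0.43829168]), 'tvec': array([-287.92110718, -369.80697671, 1138.0253915 ])}
{'time_s': 0.1, 'joint_pos': array([-1.32702116e+00,  2.38714561e-01, -1.41826871e-02,  1.31917706e+00,
       -2.49308169e-05,  1.57078758e+00]), 'qd': array([ 7.50165116e-05,  4.55210318e-04,  2.58049224e-03,  4.19681705e-04,
        8.71706550e-04, -6.65578876e-04]), 'joint_torque': array([-1.06627784e-03, -5.39721930e+01,  3.46997344e+01,  1.34470873e-02,
       -5.60060960e-05, -2.00390232e-06]), 'eef_pos': array([ 126.6212175 , -509.11969854,  230.74020872]), 'orientation': array([-3.14031467e+00,  2.49196177e-05,  2.43783942e-01]), 'ft_force': array([ 0.58739253, -0.17663298, -0.30878147]), 'moment': array([ 0.02971124,  0.07299816, -0.03396007]), 'gripper_force': 0.0, 'grip_width': 0.9995917397824632} 18.700000000000003
{'K': array([[328.04400455,   0.        , 255.26002966],
       [  0.        , 328.04400455, 189.68425455],
       [  0.        ,   0.        ,   1.        ]]), 'hand_eye': array([[-8.68624993e-05, -9.63775834e-01, -2.66713582e-01,
         6.79095827e+01],
       [ 9.99999854e-01,  5.85338886e-05, -5.37190618e-04,
         4.42175722e-01],
       [ 5.33343118e-04, -2.66713590e-01,  9.63775688e-01,
        -1.41895883e+02],
       [ 0.00000000e+00,  0.00000000e+00,  0.00000000e+00,
         1.00000000e+00]])}
```

View pics/top0.png

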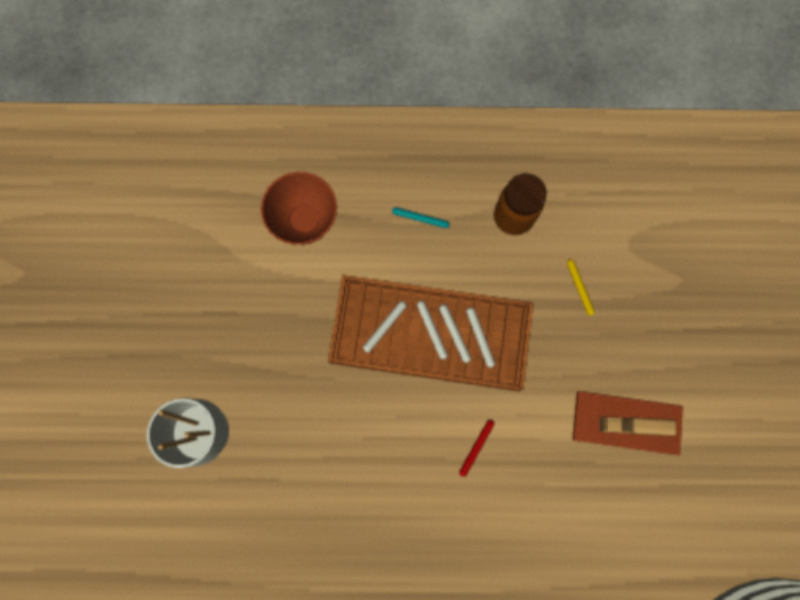

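View pics/scene0.png

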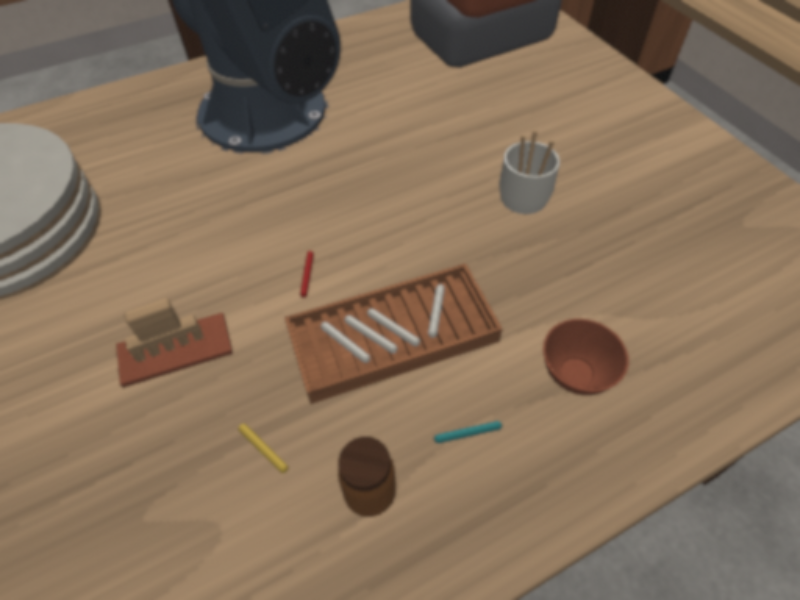

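The top view shows the tray at about (431,332), with one rod leaning one way at (384,327) and three leaning the other way at (432,330), (455,334) and (480,338). The tile and rake are on the right at about (628,423). Next I'll measure them from masks.

```bash
cat > h.py <<'E'
from rig import monitor, optics, ctrl
import cv2, numpy as np
from scipy.spatial.transform import Rotation as R
def cam(name):
    p=optics.camera_params(name)
    if name!="wrist":
        Rm=cv2.Rodrigues(p["rvec"])[0]; return p["K"],Rm.T,-Rm.T@p["tvec"]
    s=monitor.state(); Rt=R.from_euler("xyz",s["orientation"]).as_matrix(); H=p["hand_eye"]
    return p["K"],Rt@H[:3,:3],Rt@H[:3,3]+s["eef_pos"]
def ray(c,uv,z):
    K,Rw,o=c; d=(Rw@np.linalg.inv(K)@np.c_[np.atleast_2d(uv),np.ones(len(np.atleast_2d(uv)))].T).T
    return o+d*((z-o[2])/d[:,2])[:,None]
def proj(c,P):
    K,Rw,o=c; q=(np.atleast_2d(P)-o)@Rw@K.T; return q[:,:2]/q[:,2:]
def tool(dw):  # world shift -> tool axes /150
    s=monitor.state(); return R.from_euler("xyz",s["orientation"]).inv().apply(dw)/150
def blobs(mask,amin):
    cs=cv2.findContours(mask.astype(np.uint8),cv2.RETR_EXTERNAL,cv2.CHAIN_APPROX_NONE)[0]
    return [c[:,0].astype(float) for c in cs if cv2.contourArea(c)>amin]
def rect(P):
    (x,y),(w,h),a=cv2.minAreaRect(P[:,:2].astype(np.float32))
    if w<h: w,h,a=h,w,a+90
    return np.round([x,y,w,h,(a+90)%180-90],1)
E
python3 - <<'E'
from h import *
c=cam("top"); im=optics.read_camera("top"); hsv=cv2.cvtColor(im,cv2.COLOR_RGB2HSV)
s=.64
for n,z,q in(("tray",34,[(344,276),(532,302),(523,389),(330,362)]),("tile",12,[(577,392),(683,405),(680,454),(574,440)]),
  ("rakebeamtop",36,[(601,418),(677,420),(676,436),(601,432)]),("crock",85,[(188,433)]),("bowl",55,[(299,208)]),("jar",100,[(526,194)]),("red",6,[(477,448)]),("plates",60,[(720,590)])):
    P=ray(c,np.array(q)*s,z); print(n,P[:,:2].round(0).tolist(),P[:,:2].mean(0).round(1), rect(P) if len(P)>1 else "")
w=(hsv[...,1]<70)&(hsv[...,2]>130); w[:170]=0; w[250:]=0;w[:,:200]=0
for b in blobs(w,30): print("rod",rect(ray(c,b,28.5)))
t=(hsv[...,0]<12)|(hsv[...,0]>170); t&=hsv[...,1]>120
for b in blobs(t,600):
  r=cv2.minAreaRect(b.astype(np.float32)); print(np.round(r[0]),rect(ray(c,b,34)),rect(ray(c,b,12)))
E
```

```text
tray [[666.0, 108.0], [630.0, -161.0], [507.0, -145.0], [542.0, 124.0]] [586.1 -18.3] [586.2 -18.3 271.3 124.6  82.5]
tile [[504.0, -226.0], [487.0, -376.0], [419.0, -367.0], [438.0, -219.0]] [ 462.2 -296.6] [ 461.9 -296.8  150.9   68.5   83.5]
rakebeamtop [[468.0, -251.0], [466.0, -355.0], [444.0, -353.0], [449.0, -250.0]] [ 456.8 -302.1] [ 457.5 -302.6  104.7   21.7   87.4]
crock [[444.0, 299.0]] [443.9 298.6] 
bowl [[760.0, 173.0]] [759.6 172.6] 
jar [[767.0, -143.0]] [ 766.9 -143.1] 
red [[425.0, -83.0]] [425.3 -83. ] 
plates [[252.0, -385.0]] [ 252.1 -385.3] 
rod [580.6 -85.9  87.7  10.9  19.7]
rod [585.6 -49.9  87.6  10.5  24.3]
rod [590.1 -17.2  88.   10.1  23.5]
rod [594.5  49.5  86.1  11.  -38.2]
[402. 270.] [ 462.4 -287.4  146.5   66.6   82.4] [ 462.6 -295.   150.1   68.2   82.4]
[191. 133.] [768.3 177.5 109.4 107.6  45.5] [776.1 181.4 112.1 110.2  45.5]
```

```bash
python3 -m crank '1 0.28 -0.09 0 0 0 0;1 0.56 -0.19 0 0 0 0;1 0.84 -0.28 0 0 0 0;1 0.84 -0.28 0 0 0 0'; python3 -m crank '1 0.28 -0.09 0 0 0 0;1 0.56 -0.19 0 0 0 0;1 0.84 -0.28 0 0 0 0;1 0.84 -0.28 0 0 0 0'; python3 -m crank '1 0.28 -0.09 0.05 0 0 -0.045;1 0.56 -0.19 0.1 0 0 -0.09;1 0.84 -0.28 0.2 0 0 -0.135;1 0.84 -0.28 0.3 0 0 -0.18;1 0.84 -0.28 0.33 0 0 -0.225;1 0.84 -0.28 0.33 0 0 -0.27;1 0.84 -0.28 0.33 0 0 -0.315;1 0.84 -0.28 0.33 0 0 -0.36;1 0.84 -0.28 0.33 0 0 -0.375;1 0.84 -0.28 0.33 0 0 -0.375;1 0.84 -0.28 0.33 0 0 -0.375'
python3 - <<'E'
from h import *
s=monitor.state();print(s["time_s"],s["eef_pos"],s["orientation"])
im=optics.read_camera("wrist");cv2.imwrite("pics/w1.png",im[:,:,::-1])
E
```

```text
time_s: 0.55
eef_pos: [242.1, -435.8, 231.2]
orientation: [-3.141, -0.001, 0.248]
ft_force: [-0.0, -0.4, 0.8]
grip_width: 0.999
gripper_force: 0.0
time_s: 0.95
eef_pos: [354.1, -365.0, 231.0]
orientation: [-3.141, -0.001, 0.248]
ft_force: [-0.6, -1.4, -0.2]
grip_width: 1.004
gripper_force: 0.0
time_s: 2.05
eef_pos: [462.7, -296.4, 181.6]
orientation: [-3.141, -0.0, 1.42]
ft_force: [0.5, -0.8, 0.7]
grip_width: 1.001
gripper_force: 0.0
2.05 [ 462.68515688 -296.43366889  181.6408822 ] [-3.14120758e+00 -6.97019091e-05  1.41953667e+00]
```

View pics/w1.png

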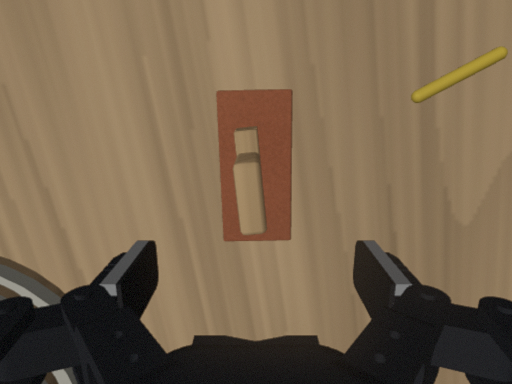

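The wrist view shows the tile, x 218–292 and y 90–240, and the rake on it. The top of the handle spans roughly (234,163), (259,161), (265,233) and (243,235), and it is turned slightly relative to the tile.

```bash
python3 - <<'E'
from h import *
c=cam("wrist"); im=optics.read_camera("wrist"); hsv=cv2.cvtColor(im,cv2.COLOR_RGB2HSV)
P=ray(c,[(234.5,163.5),(259.5,161.5),(265.5,233),(243,235)],98);print(rect(P),P[:,:2].round(1).tolist())
P=ray(c,[(235,129.5),(256.5,128)],48);print("far beam end",P[:,:2].round(1).tolist())
t=((hsv[...,0]<9)|(hsv[...,0]>172))&(hsv[...,1]>120)
for b in blobs(t,2000):print("tile",rect(ray(c,b,12)))
print(hsv[200,250],hsv[145,246],hsv[230,280])
E
```

```text
[ 459.8 -298.1   54.1   17.5   86.8] [[452.5, -270.6], [470.0, -271.8], [466.5, -325.5], [449.8, -324.6]]
far beam end [[453.1, -251.4], [470.9, -252.9]]
[ 18 100 151] [ 17  99 152] [  9 148 124]
```

```bash
python3 -m crank '1 -0.013 -0.016 0.25 0 0 -0.03;1 -0.013 -0.016 0.5 0 0 -0.03;1 -0.013 -0.016 0.7 0 0 -0.03;1 -0.013 -0.016 0.83 0 0 -0.03;1 -0.013 -0.016 0.83 0 0 -0.03;1 -0.013 -0.016 0.83 0 0 -0.03;-1 -0.013 -0.016 0.83 0 0 -0.03;-1 -0.013 -0.016 0.83 0 0 -0.03;-1 -0.013 -0.016 0.83 0 0 -0.03;-1 -0.013 -0.016 0.83 0 0 -0.03;-1 -0.013 -0.016 0.83 0 0 -0.03;-1 -0.013 -0.016 0.83 0 0 -0.03;-1 -0.013 -0.016 0.83 0 0 -0.03;-1 -0.013 -0.016 0.83 0 0 -0.03' 70
```

```text
time_s: 3.55
eef_pos: [460.5, -297.5, 57.5]
orientation: [3.141, -0.0, 1.516]
ft_force: [-1.0, 1.1, 3.1]
grip_width: 0.223
gripper_force: 69.4
```

```bash
python3 -m crank '-1 0 0 -0.2 0 0 0;-1 0 0 -0.4 0 0 0;-1 0 0 -0.6 0 0 0;-1 0.2 0.1 -0.67 0 0 0;-1 0.45 0.3 -0.67 0 0 0;-1 0.7 0.4 -0.67 0 0 0;-1 0.7 0.4 -0.67 0 0 0'; python3 -m crank '-1 0.2 0.13 0 0 0 0.024;-1 0.44 0.275 0 0 0 0.024;-1 0.44 0.275 0 0 0 0.024;-1 0.44 0.275 0 0 0 0.024;-1 0.44 0.275 0 0 0 0.024'
python3 - <<'E'
from h import *
im=optics.read_camera("wrist");cv2.imwrite("pics/w2.png",im[:,:,::-1])
c=cam("wrist");y=np.array([.13,.991]);
s=monitor.state();print(s["eef_pos"],s["orientation"])
E
```

```text
time_s: 4.25
eef_pos: [527.9, -192.2, 157.5]
orientation: [3.141, -0.001, 1.52]
ft_force: [-0.2, -0.6, -1.1]
grip_width: 0.227
gripper_force: 68.9
time_s: 4.75
eef_pos: [570.3, -132.8, 157.5]
orientation: [-3.141, 0.0, 1.44]
ft_force: [0.1, -1.3, -1.8]
grip_width: 0.227
gripper_force: 68.9
[ 570.25580112 -133.10329703  157.64838851] [-3.14095927e+00  1.02950352e-04  1.43979788e+00]
```

View pics/w2.png

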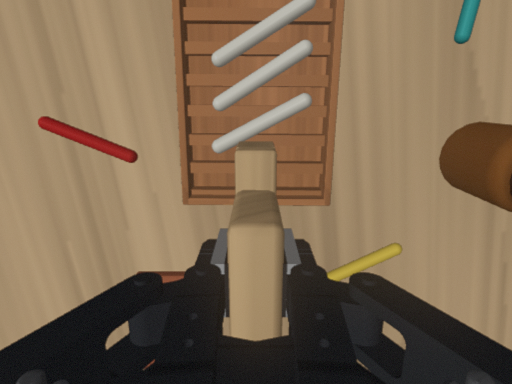

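The wrist view confirms the tray is well aligned. Its near rim corners are at about (185,206) and (330,206), and the rods lie at (262,120), (262,75) and (263,30). The rake's width runs along the tray's length, so it has to turn 90° before combing.

```bash
python3 - <<'E'
from h import *
c=cam("wrist")
P=ray(c,[(184.5,206),(330.5,206),(175,0),(343,0)],34)[:,:2];print(P.round(1))
a=np.deg2rad(-7.5);X=np.array([np.cos(a),np.sin(a)]);Y=np.array([-X[1],X[0]])
d=P-[586.2,-18.3];print(np.c_[d@X,d@Y].round(1))
s=monitor.state();q=s["eef_pos"][:2]-[586.2,-18.3];print("tcp",q@X,q@Y,s["joint_pos"])
E
python3 -m crank '-1 0 0 0 0 0 0.045;-1 0 0 0 0 0 0.09;-1 0 0 0 0 0 0.135;-1 0 0 0 0 0 0.18;-1 0 0 0 0 0 0.225;-1 0 0 0 0 0 0.27;-1 0 0 0 0 0 0.315;-1 0 0 0 0 0 0.36;-1 0 0 0 0 0 0.405;-1 0 0 0 0 0 0.45;-1 0 0 0 0 0 0.495;-1 0 0 0 0 0 0.5;-1 0 0 0 0 0 0.5'
```

```text
[[ 508.2 -145.7]
 [ 631.5 -161.8]
 [ 530.8    9.7]
 [ 651.5   -6.3]]
[[ -60.7 -136.4]
 [  63.6 -136.4]
 [ -58.5   20.5]
 [  63.1   20.4]]
tcp -0.8229568282117867 -115.90227447526384 [-2.29218239e-01  3.73732047e-01 -8.91376838e-03  1.18877074e+00
 -1.64564586e-04  1.47257662e+00]
time_s: 6.1
eef_pos: [570.5, -133.0, 157.9]
orientation: [-3.142, 0.0, -0.128]
ft_force: [-0.4, 1.0, -0.5]
grip_width: 0.221
gripper_force: 68.9
```

```bash
python3 -m crank '-1 0.017 -0.02 0 0 0 0;-1 0.017 -0.02 0.2 0 0 0;-1 0.017 -0.02 0.4 0 0 0;-1 0.017 -0.02 0.54 0 0 0;-1 0.017 -0.02 0.586 0 0 0;-1 0.017 -0.02 0.586 0 0 0;-1 0.017 -0.02 0.586 0 0 0;-1 0.017 -0.02 0.586 0 0 0;-1 0.017 -0.02 0.586 0 0 0'
python3 -m crank '-1 0 -0.033 0 0 0 0;-1 0 -0.067 0 0 0 0;-1 0 -0.1 0 0 0 0;-1 0 -0.133 0 0 0 0;-1 0 -0.167 0 0 0 0;-1 0 -0.2 0 0 0 0;-1 0 -0.233 0 0 0 0;-1 0 -0.267 0 0 0 0;-1 0 -0.3 0 0 0 0;-1 0 -0.333 0 0 0 0;-1 0 -0.367 0 0 0 0;-1 0 -0.4 0 0 0 0'
python3 - <<'E'
from h import *
im=optics.read_camera("top");cv2.imwrite("pics/t2.png",cv2.resize(im[150:280,190:370,::-1],(720,520)))
E
```

```text
time_s: 7.0
eef_pos: [574.3, -129.7, 70.5]
orientation: [-3.142, -0.001, -0.13]
ft_force: [-0.0, -0.7, -1.7]
grip_width: 0.222
gripper_force: 68.9
time_s: 8.2
eef_pos: [581.3, -72.5, 69.9]
orientation: [-3.139, -0.0, -0.125]
ft_force: [-0.0, 0.8, -0.8]
grip_width: 0.225
gripper_force: 68.9
```

View pics/t2.png

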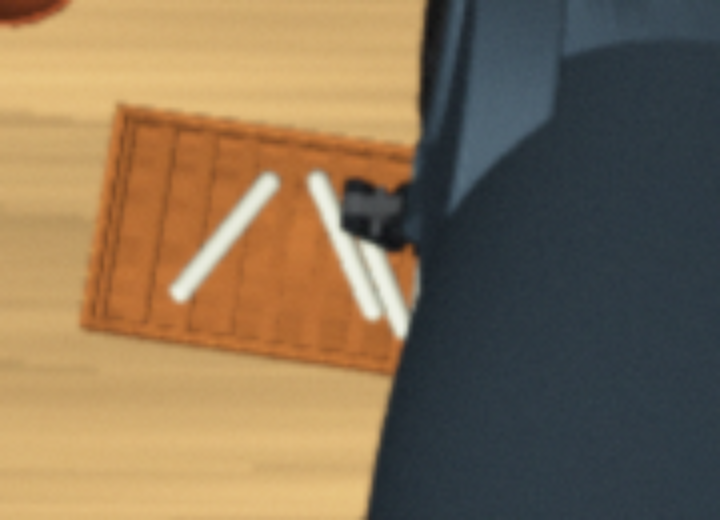

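The top crop shows the rods being pushed as intended: two at about (345,245) and (385,280), with the fourth still untouched at (225,235). I'll carry on combing.

```bash
python3 -m crank '-1 0 -0.033 0 0 0 0;-1 0 -0.067 0 0 0 0;-1 0 -0.1 0 0 0 0;-1 0 -0.133 0 0 0 0;-1 0 -0.167 0 0 0 0;-1 0 -0.2 0 0 0 0;-1 0 -0.233 0 0 0 0;-1 0 -0.267 0 0 0 0;-1 0 -0.3 0 0 0 0;-1 0 -0.333 0 0 0 0;-1 0 -0.367 0 0 0 0;-1 0 -0.4 0 0 0 0;-1 0 -0.433 0 0 0 0;-1 0 -0.467 0 0 0 0;-1 0 -0.5 0 0 0 0;-1 0 -0.533 0 0 0 0;-1 0 -0.567 0 0 0 0;-1 0 -0.6 0 0 0 0'
python3 - <<'E'
from h import *
a=optics.read_camera("wrist");b=optics.read_camera("scene")
cv2.imwrite("pics/ws3.png",np.hstack([cv2.resize(a,(400,300)),cv2.resize(b[150:270,170:330],(400,300))])[:,:,::-1])
E
```

```text
time_s: 10.05
eef_pos: [590.1, -23.8, 70.2]
orientation: [-3.106, 0.001, -0.058]
ft_force: [0.3, 0.4, -1.7]
grip_width: 0.224
gripper_force: 69.0
```

View pics/ws3.png

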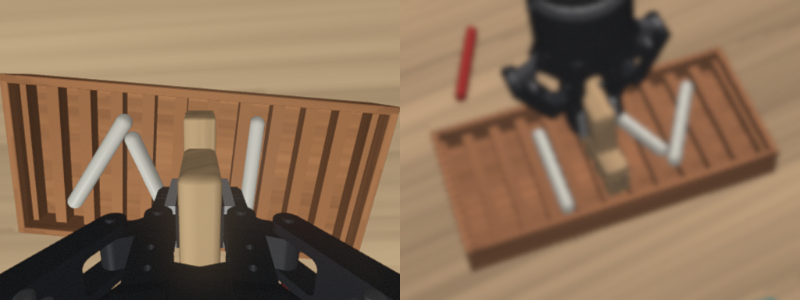

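The combined view shows one rod seated behind the rake at (255,160), and two more ahead of it forming a V at (100,160) and (145,165). The arm stopped short of its command, so I'll check the joints.

```bash
python3 - <<'E'
from h import *
s=monitor.state()
for k in("joint_pos","qd","joint_torque","eef_pos","orientation","ft_force","moment","gripper_force"):print(k,np.round(s[k],3))
E
```

```text
joint_pos [-0.059  0.444 -0.136  0.991  0.035  3.141]
qd [-0.004 -0.    -0.003  0.001 -0.004  0.001]
joint_torque [ 1.5500e-01 -6.6220e+01  3.1067e+01  2.3000e-02  2.0000e-01  0.0000e+00]
eef_pos [590.162 -23.687  70.127]
orientation [-3.106e+00  1.000e-03 -5.800e-02]
ft_force [ 0.348 -0.604 -0.918]
moment [-0.044 -0.036  0.007]
gripper_force 68.97
```

Joint 6 is at the end of its range, and yaw = j1 − j6 + π. The fix is to lift, turn the rake half round (it is symmetric) and come back in with j6 near 0.

```bash
python3 -m crank '-1 0 0.28 -0.1 0 0 0;-1 0 0.28 -0.25 0 0 0;-1 0 0.28 -0.4 0 0 0;-1 0 0.28 -0.45 0 0 0;-1 0 0.28 -0.45 0 0 -0.045;-1 0 0.28 -0.45 0 0 -0.09;-1 0 0.28 -0.45 0 0 -0.135;-1 0 0.28 -0.45 0 0 -0.18;-1 0 0.28 -0.45 0 0 -0.225;-1 0 0.28 -0.45 0 0 -0.27;-1 0 0.28 -0.45 0 0 -0.315;-1 0 0.28 -0.45 0 0 -0.36;-1 0 0.28 -0.45 0 0 -0.405;-1 0 0.28 -0.45 0 0 -0.45;-1 0 0.28 -0.45 0 0 -0.495;-1 0 0.28 -0.45 0 0 -0.5;-1 0 0.28 -0.45 0 0 -0.5'
python3 - <<'E'
from h import *
s=monitor.state()
for k in("joint_pos","eef_pos","orientation"):print(k,np.round(s[k],3))
E
```

```text
time_s: 11.85
eef_pos: [587.4, -68.1, 135.6]
orientation: [-3.14, -0.035, 1.51]
ft_force: [-0.8, -0.2, -1.0]
grip_width: 0.222
gripper_force: 69.2
joint_pos [-0.134  0.399 -0.029  1.148  0.035  1.498]
eef_pos [587.384 -68.11  135.626]
orientation [-3.14  -0.035  1.51 ]
```

```bash
python3 - <<'E'
from h import *
s=monitor.state(); A=R.from_euler("xyz",s["orientation"]); B=R.from_euler("xyz",[np.pi,0,-.131+np.pi])
print((A.inv()*B).as_rotvec()/np.pi, tool(np.array([585.7,-34.8,130])-s["eef_pos"]))
E
```

```text
[ 0.00795691 -0.00948275 -0.47765742] [ 0.21951066 -0.02466144  0.045323  ]
```

```bash
python3 -m crank '-1 0.1 -0.015 0.02 0.001 -0.001 -0.045;-1 0.22 -0.025 0.045 0.002 -0.002 -0.09;-1 0.22 -0.025 0.045 0.003 -0.003 -0.135;-1 0.22 -0.025 0.045 0.004 -0.004 -0.18;-1 0.22 -0.025 0.045 0.004 -0.005 -0.225;-1 0.22 -0.025 0.045 0.005 -0.006 -0.27;-1 0.22 -0.025 0.045 0.006 -0.007 -0.315;-1 0.22 -0.025 0.045 0.007 -0.008 -0.36;-1 0.22 -0.025 0.045 0.007 -0.009 -0.405;-1 0.22 -0.025 0.045 0.008 -0.0095 -0.45;-1 0.22 -0.025 0.045 0.008 -0.0095 -0.478;-1 0.22 -0.025 0.045 0.008 -0.0095 -0.478;-1 0.22 -0.025 0.045 0.008 -0.0095 -0.478'
python3 - <<'E'
from h import *
s=monitor.state()
print(s["joint_pos"].round(3),s["eef_pos"],s["orientation"])
a=optics.read_camera("wrist");b=optics.read_camera("scene")
cv2.imwrite("pics/ws4.png",np.hstack([cv2.resize(a,(400,300)),cv2.resize(b[150:270,170:330],(400,300))])[:,:,::-1])
E
```

```text
time_s: 13.15
eef_pos: [585.7, -34.9, 130.4]
orientation: [-3.141, 0.001, 3.01]
ft_force: [0.5, 0.2, -0.3]
grip_width: 0.227
gripper_force: 69.2
[-0.059  0.391 -0.055  1.125 -0.     0.072] [585.69293394 -34.8727128  130.40625631] [-3.14145707e+00  5.47921457e-04  3.01003602e+00]
```

View pics/ws4.png

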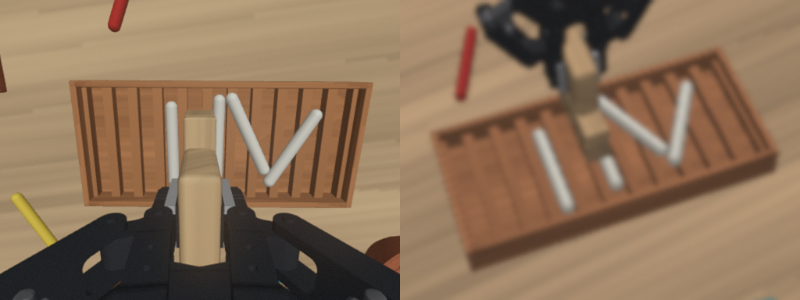

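Two rods lie flat behind the V, at (172,140) and (220,120) in the wrist half. The V pair at (250,140) and (295,150) remains.

```bash
python3 -m crank '-1 0 0 0.15 0 0 0;-1 0 0 0.3 0 0 0;-1 0 0 0.38 0 0 0;-1 0 0 0.403 0 0 0;-1 0 0 0.403 0 0 0;-1 0 0.033 0.403 0 0 0;-1 0 0.067 0.403 0 0 0;-1 0 0.1 0.403 0 0 0;-1 0 0.133 0.403 0 0 0;-1 0 0.167 0.403 0 0 0;-1 0 0.2 0.403 0 0 0;-1 0 0.233 0.403 0 0 0;-1 0 0.267 0.403 0 0 0;-1 0 0.3 0.403 0 0 0;-1 0 0.333 0.403 0 0 0;-1 0 0.367 0.403 0 0 0;-1 0 0.4 0.403 0 0 0;-1 0 0.433 0.403 0 0 0;-1 0 0.467 0.403 0 0 0;-1 0 0.467 0.403 0 0 0'
python3 - <<'E'
from h import *
a=optics.read_camera("wrist");b=optics.read_camera("scene")
cv2.imwrite("pics/ws5.png",np.hstack([cv2.resize(a,(400,300)),cv2.resize(b[150:270,170:330],(400,300))])[:,:,::-1])
E
```

```text
time_s: 15.25
eef_pos: [594.8, 35.2, 70.1]
orientation: [3.141, 0.001, 3.015]
ft_force: [0.1, -0.0, -0.5]
grip_width: 0.227
gripper_force: 69.2
```

View pics/ws5.png

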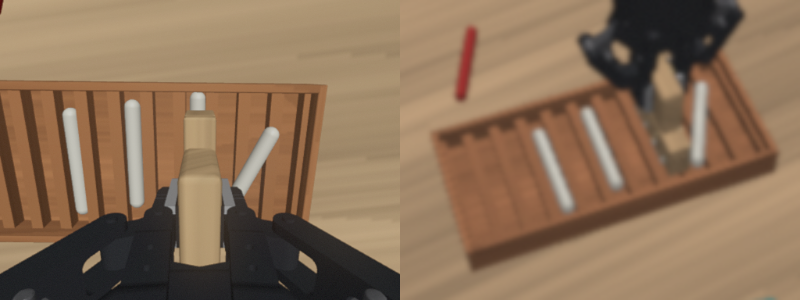

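Three rods are seated and the last one is tilted at (258,160), ahead of the rake. I'll keep pushing.

```bash
python3 -m crank '-1 0 0.033 0 0 0 0;-1 0 0.067 0 0 0 0;-1 0 0.1 0 0 0 0;-1 0 0.133 0 0 0 0;-1 0 0.167 0 0 0 0;-1 0 0.2 0 0 0 0;-1 0 0.233 0 0 0 0;-1 0 0.267 0 0 0 0;-1 0 0.3 0 0 0 0;-1 0 0.3 0 0 0 0'
python3 - <<'E'
from h import *
a=optics.read_camera("wrist");b=optics.read_camera("scene")
cv2.imwrite("pics/ws6.png",np.hstack([cv2.resize(a,(400,300)),cv2.resize(b[150:270,170:330],(400,300))])[:,:,::-1])
E
```

```text
time_s: 16.35
eef_pos: [600.4, 79.9, 70.1]
orientation: [3.141, 0.001, 3.015]
ft_force: [-0.2, -0.6, -1.7]
grip_width: 0.225
gripper_force: 69.2
```

View pics/ws6.png

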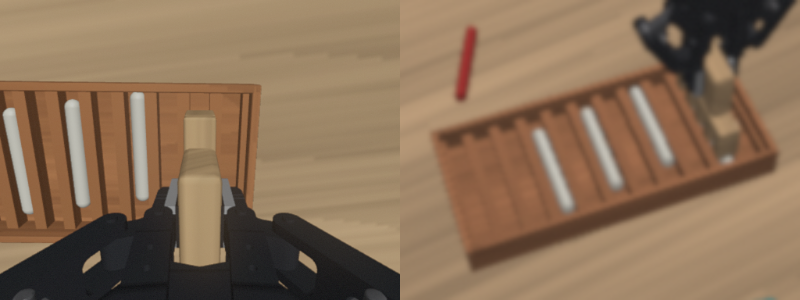

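The last rod has dropped under the rake, with its tip visible at (727,160). Next I'll lift, move part of the way back, and check all the rods from the top camera.

```bash
python3 -m crank '-1 0 0 -0.15 0 0 0;-1 0 0 -0.35 0 0 0;-1 0 0 -0.55 0 0 0;-1 0.1 -0.3 -0.6 0 0 0;-1 0.15 -0.6 -0.6 0 0 0;-1 0.2 -0.87 -0.6 0 0 0;-1 0.2 -0.87 -0.6 0 0 0'
python3 -m crank '-1 0.1 -0.3 0 0 0 0.045;-1 0.15 -0.6 0 0 0 0.09;-1 0.2 -0.87 0 0 0 0.135;-1 0.2 -0.87 0 0 0 0.18;-1 0.2 -0.87 0 0 0 0.225;-1 0.2 -0.87 0 0 0 0.27;-1 0.2 -0.87 0 0 0 0.315;-1 0.2 -0.87 0 0 0 0.36;-1 0.2 -0.87 0 0 0 0.405;-1 0.2 -0.87 0 0 0 0.45;-1 0.2 -0.87 0 0 0 0.495;-1 0.2 -0.87 0 0 0 0.5;-1 0.2 -0.87 0 0 0 0.5'
cat > rods.py <<'E'
from h import *
c=cam("top"); im=optics.read_camera("top"); hsv=cv2.cvtColor(im,cv2.COLOR_RGB2HSV)
w=(hsv[...,1]<70)&(hsv[...,2]>120); w[:170]=0; w[250:]=0;w[:,:200]=0;w[:,345:]=0
a=np.deg2rad(-7.5);X=np.array([np.cos(a),np.sin(a)]);Y=np.array([-X[1],X[0]])
for b in blobs(w,30):
    r=rect(ray(c,b,16)); d=r[:2]-[587,-17.5]; print("rod x,y",(d@X).round(1),(d@Y).round(1),"len,w",r[2:4],"ang",r[4]+7.5)
E
python3 rods.py; python3 - <<'E'
from h import *
s=monitor.state();A=R.from_euler("xyz",s["orientation"]);B=R.from_euler("xyz",[np.pi,0,1.44])
print(s["eef_pos"],(A.inv()*B).as_rotvec()/np.pi,tool(np.array([462.3,-296,s["eef_pos"][2]])-s["eef_pos"]))
E
```

```text
time_s: 17.15
eef_pos: [552.3, -50.5, 160.5]
orientation: [-3.14, 0.0, 3.01]
ft_force: [-0.2, 0.8, -0.1]
grip_width: 0.224
gripper_force: 69.2
time_s: 18.45
eef_pos: [507.8, -172.0, 160.1]
orientation: [3.141, 0.0, 1.447]
ft_force: [0.9, -0.9, -0.5]
grip_width: 0.222
gripper_force: 69.4
rod x,y 0.0 -46.2 len,w [87.3 11.2] ang 0.2999999999999998
rod x,y -6.3 0.5 len,w [87.5 11. ] ang -1.0
rod x,y -11.3 50.8 len,w [87.4 11.3] ang -0.5
rod x,y 10.7 98.8 len,w [86.3 11.7] ang -0.09999999999999964
[ 507.79925519 -171.99325244  160.06325107] [2.38610631e-04 1.59094027e-05 2.37432820e-03] [-8.57748508e-01 -1.99318184e-01 -1.04105197e-04]
```

All four rods are in line with the grooves to within 1°, at y of about -48, 0, 48 and 96, so they are seated. I'll return the rake now.

```bash
python3 -m crank '-1 -0.3 -0.07 0 0 0 0.002;-1 -0.6 -0.14 0 0 0 0.002;-1 -0.857 -0.2 0 0 0 0.002;-1 -0.857 -0.2 0 0 0 0.002;-1 -0.857 -0.2 0.2 0 0 0.002;-1 -0.857 -0.2 0.4 0 0 0.002;-1 -0.857 -0.2 0.55 0 0 0.002;-1 -0.857 -0.2 0.63 0 0 0.002;-1 -0.857 -0.2 0.66 0 0 0.002;-1 -0.857 -0.2 0.675 0 0 0.002;-1 -0.857 -0.2 0.68 0 0 0.002;-1 -0.857 -0.2 0.68 0 0 0.002;-1 -0.857 -0.2 0.68 0 0 0.002'
```

```text
time_s: 19.8
eef_pos: [462.2, -296.1, 58.8]
orientation: [3.14, 0.001, 1.438]
ft_force: [0.0, 0.2, -1.0]
grip_width: 0.225
gripper_force: 69.5
```

Now down the last millimetre, open, and retreat upward.

```bash
python3 -m crank '-1 0 0 0.006 0 0 0;-1 0 0 0.006 0 0 0;-1 0 0 0.006 0 0 0;-0.4 0 0 0.006 0 0 0;-0.3 0 0 0.006 0 0 0;-0.2 0 0 0.006 0 0 0;0 0 0 0.006 0 0 0;1 0 0 0.006 0 0 0;1 0 0 0.006 0 0 0;1 0 0 0.006 0 0 0;1 0 0 0.006 0 0 0;1 0 0 0.006 0 0 0;1 0 0 0.006 0 0 0;1 0 0 -0.15 0 0 0;1 0 0 -0.3 0 0 0;1 0 0 -0.5 0 0 0;1 0 0 -0.75 0 0 0;1 0 0 -0.85 0 0 0;1 0 0 -0.85 0 0 0'
python3 rods.py; python3 - <<'E'
from h import *
a=optics.read_camera("wrist");b=optics.read_camera("scene")
cv2.imwrite("pics/ws7.png",np.hstack([cv2.resize(a,(400,300)),cv2.resize(b[150:270,50:330],(400,300))])[:,:,::-1])
E
```

```text
time_s: 21.7
eef_pos: [462.8, -296.6, 188.0]
orientation: [3.137, 0.002, 1.438]
ft_force: [0.5, -1.1, -0.5]
grip_width: 0.997
gripper_force: 0.0
rod x,y 0.0 -46.2 len,w [87.3 11.2] ang 0.2999999999999998
rod x,y -6.3 0.4 len,w [87.5 10.9] ang -0.8000000000000007
rod x,y -11.3 50.9 len,w [87.4 11.1] ang 0.0
rod x,y 10.7 98.8 len,w [86.4 11.5] ang -0.5999999999999996
```

View pics/ws7.png

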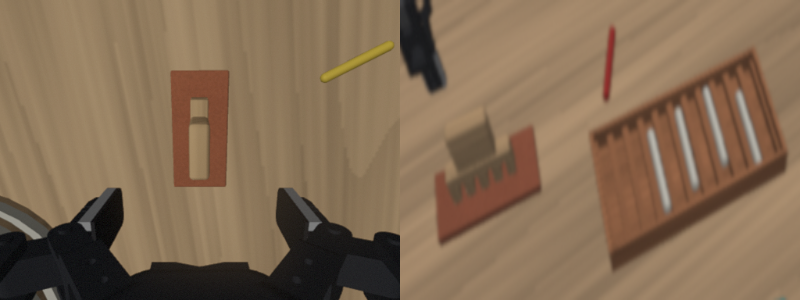

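The rake stands upright, centred on the tile at (199,145), and all four rods lie in grooves, so I'm handing in.

```bash
python3 -c "
from rig import ctrl
print(ctrl.sign_off())"
```

```text
the job is handed in; nothing more can be done
None
```

All four rods are down in grooves and the rake stands upright on its tile, let go, by the final camera check; the job was handed in at about 22 s of the 64 s limit, but sign-off returned no verdict.

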